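# Empty the drop-bottom specimen hopper and latch its trap door

## Task

Empty the specimen hopper into the tray below it: push its spring catch aside, then swing the trap door wide open with the crank and hold it there until all three pieces of concrete lie in the tray. Then crank the door shut until the catch snaps in under its tongue, so that it stays latched when you let go. Leave the concrete core, the hammer and the tin bowl where they are.

Things in the scene. Friction and masses are not known exactly. Their poses are not given: they have to be found in the camera images.
- hopper: Grey sheet-metal hopper, fixed: box 160 (x) x 140 (y) mm inside, on 4 legs at x +-100, y +-140 mm. Flared rim 347 mm above the table, to x +-130, y +-118; in front a flat dust guard (z 347 to 351) reaches x -175, y +-125. Origin: on the table under its middle. Front = its -x side: trap door's crank (+y end) and spring catch (-y end); their handle bars point out to -x from under the guard.
- crank_axis (a point): Point on the trap door's hinge axis (along the hopper's x, at hopper y +65, z 180 mm) in the plane x = -165 mm where the crank handle is gripped. Axes as the hopper's.
- crank_grip (a point): Grip point of the crank handle: steel bar, 18 mm diameter, along hopper x, free from x -125 to -202 mm, 90 mm from the hinge axis, rigid with the door. Door shut: 0.55 rad to +y of straight above the axis; opening swings it over the top to -y. The guard blocks a vertical gripper: come tilted 40 degrees, body leaning to hopper -x, fingers closing along hopper y; grip lightly, so the bar can turn.
- trapdoor (a joint): Angle of the trap door (steel bottom, 154 x 128 x 6 mm), rad: 0 = shut, resting on the catch; grows as its -y edge swings down; stops at 1.1 (wide open) and -0.06 (pressed past shut). Unlatched, a spring (1.3 N m/rad) holds the empty door ajar at 0.25 to 0.35, the loaded one at 0.4 to 0.6. It takes 5 to 15 N at the crank handle to hold it wide open or press it shut over the catch.
- door_edge (a point): Middle of the trap door's free (-y) edge, on its upper face, 129 mm from the hinge axis.
- catch_axis (a point): The point on the catch's pivot axis (along the hopper's x, through hopper y -68, z 215 mm) in the plane x = -165 mm where its handle is gripped. Axes as the hopper's.
- catch_grip (a point): Grip point of the catch handle: steel bar, 16 mm diameter, along the hopper's x, free from x -125 to -202 mm; 50 mm above and 15 mm to -y of its pivot when home. Pushed to +y (towards the crank) it swings the catch's nose out from under the door's tongue; a spring returns it. Come tilted as for the crank.
- catch (a joint): Angle of the spring catch, rad: 0 = home (nose under the door's tongue), grows as its handle goes to +y, stop at 0.6. The tongue is free by 0.45, with 4 to 8 N at the handle. When the door is pressed shut, its tongue pushes the catch aside by itself from a door angle of about 0.16; the catch snaps back to 0 as the door goes a little past 0.
- tray: Heavy fixed steel tray under the hopper, 172 mm in its x, 340 mm in its y, walls 55 mm high and 3 mm thick; origin at the centre of its underside.
- block_center (a point): Centre of a concrete block 42 x 64 x 40 mm, 0.16 kg, at the start in the hopper on the trap door.
- stub_center (a point): Centre of a concrete core stub, 44 mm in diameter and 60 mm long, 0.16 kg, at the start standing in the hopper on the trap door.
- shard_center (a point): Centre of a stepped concrete fragment 42 x 62 x 46 mm, 0.16 kg, at the start in the hopper on the trap door.
- core: Bystander: upright concrete core, 70 mm in diameter, 120 mm tall, standing out in front of the hopper; origin at the centre of its underside.
- hammer_grip (a point): Bystander: hammer lying on the table out in front of the hopper; this point is on its handle.
- tin: Bystander: aluminium bowl, 90 mm across and 60 mm high, behind the hopper; origin at the centre of its underside.
Mind the look-alikes: they are no part of the job. What is shaped like the part that bears block_center but pink or turquoise is not meant.

How it is judged (in metres and radians):
On the way, in this order (a step that is already met when the one before it is completed fails the run):
1. the catch is released and the trap door comes ajar (value of joint trapdoor above 0.15 rad), for 0.1 s.
2. the trap door is held wide open (past 0.9 rad) with all three concrete pieces in the tray (value of joint trapdoor above 0.9 rad and x of block_center in the frame of tray between -0.083 and 0.083 m and y of block_center in the frame of tray between -0.167 and 0.167 m and z of each of block_center, stub_center, shard_center in the frame of tray below 0.09 m and x of stub_center in the frame of tray between -0.083 and 0.083 m and y of stub_center in the frame of tray between -0.167 and 0.167 m and x of shard_center in the frame of tray between -0.083 and 0.083 m and y of shard_center in the frame of tray between -0.167 and 0.167 m), for 0.2 s.
At the end, for the whole second after the job is handed in: The trap door is shut (within 0.05 rad) and rests still on the catch, the catch is home (within 0.08 rad), and all three concrete pieces lie at rest in the tray (centres inside its walls, less than 90 mm above its underside) (value of joint trapdoor between -0.06 and 0.05 rad and value of joint catch below 0.08 rad and velocity of joint trapdoor between -0.05 and 0.05 rad/s and x of block_center in the frame of tray between -0.083 and 0.083 m and y of block_center in the frame of tray between -0.167 and 0.167 m and z of each of block_center, stub_center, shard_center in the frame of tray below 0.09 m and x of stub_center in the frame of tray between -0.083 and 0.083 m and y of stub_center in the frame of tray between -0.167 and 0.167 m and x of shard_center in the frame of tray between -0.083 and 0.083 m and y of shard_center in the frame of tray between -0.167 and 0.167 m and linear speed of each of block, stub, shard below 0.03 m/s); the robot touches nothing.
It fails at once if the upright concrete core is moved (distance of core from where it was at the start of the episode above 0.03 m).
It fails at once if the hammer is moved (distance of hammer_grip from where it was at the start of the episode above 0.03 m).
It fails at once if the tin bowl is moved (distance of tin from where it was at the start of the episode above 0.03 m).
It fails at once if a concrete piece falls beside the tray ((z of block_center in the frame of tray below 0.12 m and (x of block_center in the frame of tray below -0.1 m or x of block_center in the frame of tray above 0.1 m or y of block_center in the frame of tray below -0.18 m or y of block_center in the frame of tray above 0.18 m)) or (z of stub_center in the frame of tray below 0.12 m and (x of stub_center in the frame of tray below -0.1 m or x of stub_center in the frame of tray above 0.1 m or y of stub_center in the frame of tray below -0.18 m or y of stub_center in the frame of tray above 0.18 m)) or (z of shard_center in the frame of tray below 0.12 m and (x of shard_center in the frame of tray below -0.1 m or x of shard_center in the frame of tray above 0.1 m or y of shard_center in the frame of tray below -0.18 m or y of shard_center in the frame of tray above 0.18 m))).
It also fails if it takes over 51 s, if anything falls off the work surface, if the arm or the gripper's body presses on something with over 40 N, if the wrist force passes 120 N, or if a joint passes its speed limit or range.

## Robot

A 7-joint arm with a two-finger parallel gripper is mounted at the origin on the work surface. World frame = base frame: x ahead of the robot, y to its left, z up, the work surface at z = 0. Lengths are in mm, angles in rad, forces in N, time in s.
With the tool pointing down it reaches from about 400 to 875 mm from the base axis. Payload 4.4 kg.
Tool frame: the origin (TCP) lies at the very end of the fingers, on their centre line; the grasp point (between the pads) lies 19 mm behind it; z points along the fingers, y is the direction in which the jaws open and shut (so a half turn about z gives the same grasp; the last joint's range is limited). The gripper opens to 85 mm and grips with 20 to 120 N. Pads are 22 mm wide; open, the fingers measure 114 mm over their backs; the gripper's body (76 mm by 85 mm) begins 54 mm behind the grasp point. The pads swing forward as they close: fully open they stand 13 mm farther back than shut.
Start: joints at [-1.276, 0.628, 0.038, 1.517, -0.027, 0.996, -0.02], TCP at [229.442, 608.173, 231.313] pointing down, gripper open.
Joint ranges: [-3.06, 3.06], [-0.37, 2.12], [-1.25, 1.32], [0.18, 2.47], [-1.1, 4.24], [0.23, 1.98], [-2.94, 2.94]. Speed limits (rad/s): [2.57, 2.57, 3.14, 3.14, 3.14, 3.14, 3.14].

## Interface

Orientations are given as a 3x3 rotation matrix whose columns are the frame's x, y, z axes.
In Python, from bench import * gives the robot as it stands. The module is installed in compiled form; this text tells all that it offers.
- The arm moves only by the tool play_rows, never from a script. Its argument "rows" is a list of rows, each a list of 7 numbers: the closure in counts, from 0 (fully open) to 255 (shut), then the shift along the tool's x, y, z in cm, then the turn, a rotation vector about the tool's x, y, z in rad. A call has 1 to 5 rows; each row shifts and turns the commanded pose from where the row before left it, along the tool's axes as they then stand; what a row does not reach is not made up. A row lasts 1/8 s, in which the tool goes at most 62.5 mm and 10.7 degrees, less where a joint would pass 70% of its speed; a pose out of reach is approached as far as the arm can. A call is refused whole if a number of a shift passes 6.25 or a number of a turn 0.188, either way. A call with a gripper value outside its range is refused whole. The fingers move at their own pace and stop on an object; "grip_force" is the grip in N (left out, the last holds). Time passes only in rows, so rows that do not move let the fingers close. It gives the time, the measured TCP pose, the force and the opening at its end, in the units of the state.
- state(): the state, without advancing time (a new reading comes with each control period).
- grab_frame(name): name is "side" or "top" or "wrist"; returns the picture (400x640x3 uint8, blue, green, red); there is no depth.
- get_calibration(name): a dict with "mtx" (3x3 intrinsics, pixels), "R" (3x3) and "t" (3): a world point X has camera coordinates R X + t. Camera axes: x right, y down, z forward; pixel columns grow to the right and rows downward; lengths in mm; the calibration is good to about 2 mm. A picture is of the moment at which its call begins: read the wrist's pose just before it. get_calibration takes no time and is no camera call; for the wrist camera it gives the pose at the moment of the call.
- job_done(): hands the job in, once; it reports no verdict.
The state is a dict: "t": time; "joint_positions": joint angles; "qd": joint speeds; "joint_torque": joint torques, N m; "ee_pos": TCP position; "orientation": TCP orientation; "wrist_force": force on the tool from outside, world axes, zero at the start; "wrist_torque": the same for the moment, N m; "width": opening from 0.0 (shut) to 1.0 (fully open).
Only numpy, scipy, OpenCV 4.12 (cv2) and the standard library are available. Lean on these libraries where they do the work, as an engineer would, in place of code of your own. Each camera call takes 0.05 s, during which the arm holds its last target.

## Working session

There is one attempt and no reset: what is moved stays moved. The work goes in short steps, Python scripts to look and compute and a tool call to move; the robot and the scene stay as the last step left them, time stands still between calls to the robot, and variables do not carry over. Pictures are saved under pics/ and viewed, and the job is handed in when it is done.

Besides the shell and the picture viewer there is one more tool, called after "Request:" by a JSON object that holds its "method" and its "body". play_rows: Moves the arm, as the interface text tells. Its arguments: {"type":"object","properties":{"rows":{"type":"array"},"grip_force":{"type":"number"}},"required":["rows"]}

```bash
mkdir -p pics; python3 - <<'E'
from bench import *
import cv2
s=state();print({k:s[k] for k in s})
for n in("side","top","wrist"):
    cv2.imwrite(f"pics/a_{n}.png",grab_frame(n)); c=get_calibration(n);print(n,c)
E
```

```text
{'t': 0.0, 'joint_positions': array([-1.27579696,  0.62935116,  0.038489  ,  1.51838641, -0.02698632,
        0.99629063, -0.01999538]), 'qd': array([-9.15690619e-04,  5.16222682e-04, -7.60489756e-05, -2.40678062e-03,
        1.20940282e-03, -1.30995327e-04,  5.02241715e-04]), 'joint_torque': array([ 1.20509165e-03, -5.63399649e+01,  1.22650959e+00, -1.93439752e+01,
        1.09279412e-02,  1.09306540e-02, -1.35363473e-05]), 'ee_pos': array([229.24404221, 607.55656045, 230.38081157]), 'orientation': array([[-9.35605623e-01,  3.53046369e-01, -6.15322644e-04],
       [ 3.53046900e-01,  9.35603865e-01, -1.81492684e-03],
       [-6.50550882e-05, -1.91529351e-03, -9.99998164e-01]]), 'wrist_force': array([ 0.11996749, -0.13543345,  0.46453384]), 'wrist_torque': array([0.02905788, 0.05496229, 0.02774408]), 'width': 1.0024626107449839}
side {'mtx': array([[506.80445721,   0.        , 318.90993832],
       [  0.        , 506.80445721, 206.18928832],
       [  0.        ,   0.        ,   1.        ]]), 'R': array([[ 9.92524303e-01,  1.22046869e-01, -2.65777959e-04],
       [ 1.12722427e-01, -9
[... 245 characters left out ...]
792232, 197.8210267 ],
       [  0.        ,   0.        ,   1.        ]]), 'R': array([[ 0.00602161, -0.99993986, -0.00916633],
       [-0.99098736, -0.00474052, -0.1338715 ],
       [ 0.13382   ,  0.00988984, -0.99095631]]), 't': array([  -5.98023287,  589.8290127 , 1240.85274993])}
wrist {'mtx': array([[276.62523252,   0.        , 320.02573628],
       [  0.        , 276.62523252, 198.74912498],
       [  0.        ,   0.        ,   1.        ]]), 'R': array([[ 3.53754619e-01,  9.35338245e-01, -1.94804609e-04],
       [ 9.00288097e-01, -3.40441794e-01,  2.71257677e-01],
       [ 2.53651360e-01, -9.61340364e-02, -9.62506745e-01]]), 't': array([-648.05321598,  -35.59907728,  377.3359953 ])}
```

View pics/a_side.png

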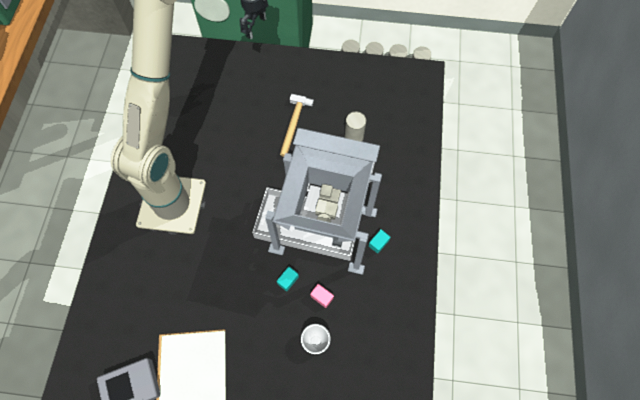

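View pics/a_top.png

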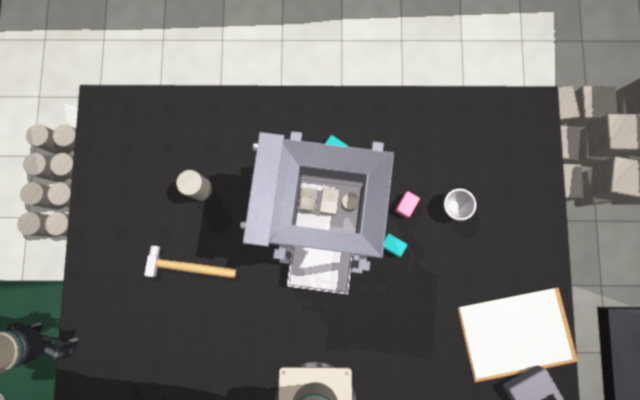

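View pics/a_wrist.png

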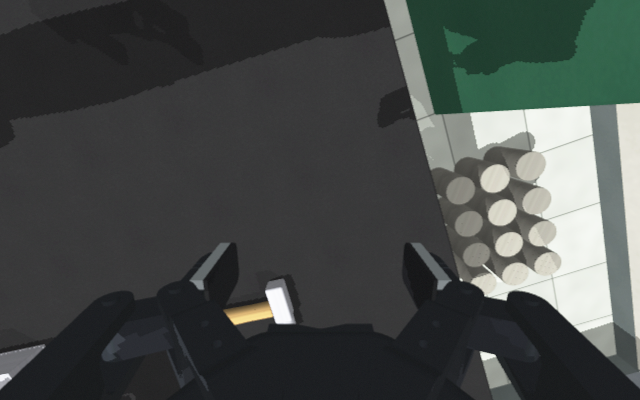

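The hopper's guard faces world +y (left in the top view), so hopper +y is about world +x. The bar tips poke out near (256,146) and (243,225). I'll zoom in next.

```bash
python3 - <<'E'
import cv2
a=cv2.imread("pics/a_top.png");cv2.imwrite("pics/b_top.png",cv2.resize(a[120:300,230:410],None,fx=3.3,fy=3.3,interpolation=cv2.INTER_CUBIC))
a=cv2.imread("pics/a_side.png");cv2.imwrite("pics/b_side.png",cv2.resize(a[110:290,245:405],None,fx=3.3,fy=3.3,interpolation=cv2.INTER_CUBIC))
E
```

```text
(no output)
```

View pics/b_top.png

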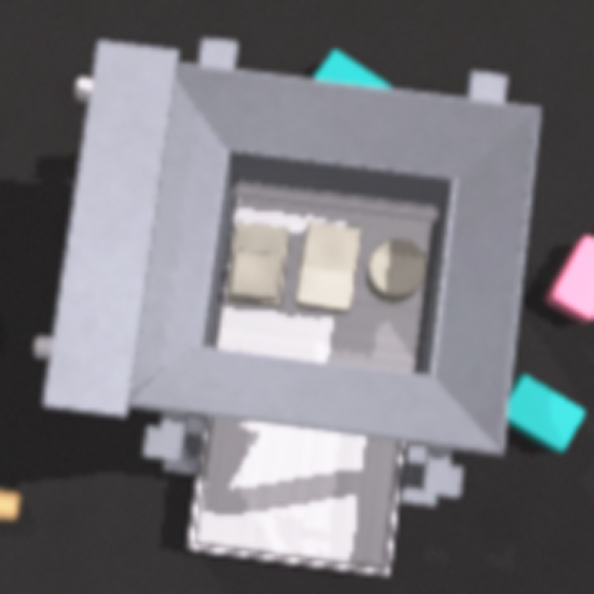

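View pics/b_side.png

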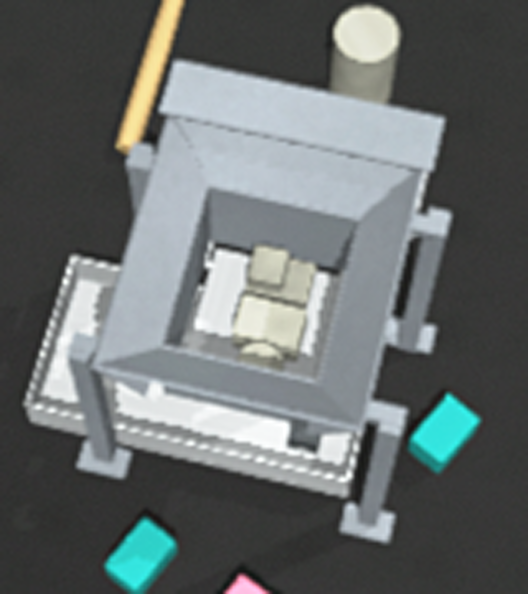

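```bash
cat > h.py <<'E'
import numpy as np
from bench import *
def cast(n,px,z,c=None):
    c=c or get_calibration(n); d=c["R"].T@np.linalg.inv(c["mtx"])@np.array([px[0],px[1],1.]); o=-c["R"].T@c["t"]
    return o+d*(z-o[2])/d[2]
def proj(n,X):
    c=get_calibration(n); p=c["mtx"]@(c["R"]@np.array(X,float)+c["t"]); return p[:2]/p[2]
E
python3 - <<'E'
from h import *
M=np.array([[-175,125,351],[-175,-125,351],[130,118,347],[130,-118,347]],float)
T=np.array([(98,40),(44,407),(541,107),(500,455)])/3.3+[230,120]
S=np.array([(445,118),(175,60),(362,430),(97,368)])/3.3+[245,110]
for n,P in(("top",T),("side",S)):
    W=np.array([cast(n,p-0.35,m[2]) for p,m in zip(P,M)])
    print(n,W.round(1).tolist(),"w",np.linalg.norm(W[0]-W[1]).round(1),np.linalg.norm(W[2]-W[3]).round(1))
    A=M[:,:2]-M[:,:2].mean(0);B=W[:,:2]-W[:,:2].mean(0)
    a=np.arctan2((A[:,0]*B[:,1]-A[:,1]*B[:,0]).sum(),(A*B).sum())
    R=np.array([[np.cos(a),-np.sin(a)],[np.sin(a),np.cos(a)]]);t=W[:,:2].mean(0)-R@M[:,:2].mean(0)
    print("yaw",a,"t",t,"res",(W[:,:2]-(M[:,:2]@R.T+t)).round(1).tolist())
E
```

```text
top [[697.7, 125.9, 351.0], [447.6, 155.7, 351.0], [652.9, -176.6, 347.0], [418.0, -145.6, 347.0]] w 251.8 236.9
yaw -1.6942370784365457 t [551.24714577 -32.49187022] res [[0.8, 0.1], [-1.2, -0.9], [0.5, -0.6], [-0.2, 1.4]]
side [[695.7, 121.4, 351.0], [447.5, 151.4, 351.0], [650.1, -179.1, 347.0], [423.1, -151.5, 347.0]] w 250.0 228.7
yaw -1.6881036449762499 t [551.45040519 -36.78190548] res [[-0.4, -0.9], [-0.3, -0.2], [-3.3, 0.6], [4.0, 0.6]]
```

```bash
cat >> h.py <<'E'
from scipy.spatial.transform import Rotation as Ro
yaw=-1.692; t0=np.array([551.3,-34.,0]); Hr=Ro.from_euler('z',yaw).as_matrix()
def H(p): return Hr@np.array(p,float)+t0
def Hinv(w): return Hr.T@(np.array(w)-t0)
def toolR(tilt=40):
    a=np.radians(tilt); z=np.array([np.sin(a),0,-np.cos(a)]);y=np.array([0,1.,0]);return Hr@np.column_stack([np.cross(y,z),y,z])
def crank(th,x=-178): a=.55-th; return np.array([x,65+90*np.sin(a),180+90*np.cos(a)])
def catch(th,x=-178): a=-np.arctan2(15,50)+th; r=np.hypot(15,50); return np.array([x,-68+r*np.sin(a),215+r*np.cos(a)])
def plan(path,close=0,R1=None,R0=None,p0=None):
    """path: list of world TCP targets (one per row); R1 final orientation"""
    s=state(); R=s["orientation"] if R0 is None else R0; p=s["ee_pos"] if p0 is None else p0; R1=R if R1 is None else R1
    n=len(path); r=Ro.from_matrix(R.T@R1).as_rotvec()/n; out=[]
    for q in path:
        d=R.T@(q-p)/10; out.append([close]+[round(float(v),2) for v in d]+[round(float(v),3) for v in r]); 
        p=p+R@np.array(out[-1][1:4])*10; R=R@Ro.from_rotvec(out[-1][4:]).as_matrix()
    for o in out: print(o)
def tcp(hp,R=None,back=0):
    R=toolR() if R is None else R
    return H(hp)+R[:,2]*(19-back)
def rep():
    s=state();R=s["orientation"];g=s["ee_pos"]-19*R[:,2]
    print("t",round(s["t"],2),"grasp in hopper",Hinv(g).round(1),"w",round(s["width"],3),"F(hopper)",(Hr.T@s["wrist_force"]).round(1),"toolz(h)",(Hr.T@R[:,2]).round(3),"tooly(h)",(Hr.T@R[:,1]).round(3),"q",s["joint_positions"].round(2))
E
python3 - <<'E'
from h import *
for n in("top","side"):
    print(n,"crank tip",proj(n,H(crank(0,-202))).round(1),"catch tip",proj(n,H(catch(0,-202))).round(1))
print("core top",cast("top",(189,184),120).round(0),"hammer",cast("top",(235,272),15).round(0),cast("top",(152,262),15).round(0))
for nm,c in(("crank",crank(0)),("catch",catch(0))): print(nm,H(c).round(0),tcp(c,back=100).round(0))
A=tcp(catch(0),back=110); p=state()["ee_pos"]
mid=np.array([400,450,420.])
path=[p+(mid-p)*k/7 for k in range(1,8)]+[mid+(A-mid)*k/8 for k in range(1,9)]
plan(path,0,toolR())
E
```

```text
top crank tip [253.6 146.8] catch tip [241.2 224.8]
side crank tip [374.2 151.1] catch tip [314.2 136.8]
core top [616. 351. 120.] hammer [373. 237.  15.] [401. 482.  15.]
crank [684. 129. 257.] [690. 181. 319.]
catch [490. 153. 265.] [497. 204. 327.]
[0, -3.08, -1.25, -2.7, 0.031, -0.039, 0.085]
[0, -3.28, -1.06, -2.55, 0.031, -0.039, 0.085]
[0, -3.45, -0.86, -2.38, 0.031, -0.039, 0.085]
[0, -3.61, -0.62, -2.22, 0.031, -0.039, 0.085]
[0, -3.74, -0.38, -2.07, 0.031, -0.039, 0.085]
[0, -3.83, -0.11, -1.9, 0.031, -0.039, 0.085]
[0, -3.9, 0.15, -1.76, 0.031, -0.039, 0.085]
[0, -2.64, -0.51, 2.08, 0.031, -0.039, 0.085]
[0, -2.59, -0.22, 2.2, 0.031, -0.039, 0.085]
[0, -2.51, 0.06, 2.29, 0.031, -0.039, 0.085]
[0, -2.39, 0.35, 2.39, 0.031, -0.039, 0.085]
[0, -2.27, 0.61, 2.46, 0.031, -0.039, 0.085]
[0, -2.1, 0.88, 2.53, 0.031, -0.039, 0.085]
[0, -1.91, 1.14, 2.57, 0.031, -0.039, 0.085]
[0, -1.71, 1.36, 2.6, 0.031, -0.039, 0.085]
```

Predicted handle tips agree with the picture to about 1 px. Moving to the pre-approach.

Request:
{"method": "play_rows", "body": {"rows": [[0,-3.08,-1.25,-2.7,0.031,-0.039,0.085],[0,-3.28,-1.06,-2.55,0.031,-0.039,0.085],[0,-3.45,-0.86,-2.38,0.031,-0.039,0.085],[0,-3.61,-0.62,-2.22,0.031,-0.039,0.085],[0,-3.74,-0.38,-2.07,0.031,-0.039,0.085]]}}

```text
t: 0.78
ee_pos: [351.7, 494.5, 367.3]
orientation: [[-0.695, 0.715, 0.078], [0.684, 0.691, -0.234], [-0.221, -0.109, -0.969]]
wrist_force: [0.7, 0.7, 0.7]
width: 1.001
```

Request:
{"method": "play_rows", "body": {"rows": [[0,-3.83,-0.11,-1.9,0.031,-0.039,0.085],[0,-3.9,0.15,-1.76,0.031,-0.039,0.085],[0,-2.64,-0.51,2.08,0.031,-0.039,0.085],[0,-2.59,-0.22,2.2,0.031,-0.039,0.085],[0,-2.51,0.06,2.29,0.031,-0.039,0.085]]}}

```text
t: 1.4
ee_pos: [436.8, 359.6, 388.0]
orientation: [[-0.322, 0.945, 0.048], [0.832, 0.307, -0.463], [-0.453, -0.11, -0.885]]
wrist_force: [-0.6, 1.0, -0.1]
width: 0.999
```

```bash
python3 - <<'E'
from h import *
rep(); A=tcp(catch(0),back=110); p=state()["ee_pos"];print(p,A)
plan([p+(A-p)*k/6 for k in range(1,7)],0,toolR())
E
```

```text
t 1.4 grasp in hopper [-385.5 -163.2  404.8] w 0.999 F(hopper) [-0.9 -0.7 -0.1] toolz(h) [ 0.454  0.103 -0.885] tooly(h) [-0.419  0.901 -0.11 ] q [-1.16  0.6   0.42  1.29  0.14  1.6  -0.45]
[436.77955258 359.63625661 387.95588757] [497.50267571 210.79400528 334.71004432]
[0, -1.99, 0.29, 1.98, 0.025, -0.033, 0.07]
[0, -1.89, 0.48, 2.04, 0.025, -0.033, 0.07]
[0, -1.79, 0.66, 2.08, 0.025, -0.033, 0.07]
[0, -1.66, 0.83, 2.12, 0.025, -0.033, 0.07]
[0, -1.53, 1.0, 2.16, 0.025, -0.033, 0.07]
[0, -1.38, 1.16, 2.17, 0.025, -0.033, 0.07]
```

Request:
{"method": "play_rows", "body": {"rows": [[0,-1.99,0.29,1.98,0.025,-0.033,0.07],[0,-1.89,0.48,2.04,0.025,-0.033,0.07],[0,-1.79,0.66,2.08,0.025,-0.033,0.07],[0,-1.66,0.83,2.12,0.025,-0.033,0.07],[0,0,0,0,0,0,0]]}}

```text
t: 2.02
ee_pos: [478.0, 258.7, 352.1]
orientation: [[-0.044, 0.999, -0.028], [0.807, 0.019, -0.591], [-0.589, -0.049, -0.806]]
wrist_force: [-0.6, 0.0, 0.6]
width: 0.996
```

```bash
python3 - <<'E'
from h import *
rep(); A=tcp(catch(0),back=110); p=state()["ee_pos"];print(p,A)
plan([p+(A-p)*k/4 for k in range(1,5)],0,toolR())
E
```

```text
t 2.02 grasp in hopper [-292.9 -109.   367.4] w 0.996 F(hopper) [ 0.  -0.6  0.6] toolz(h) [ 0.59   0.044 -0.806] tooly(h) [-0.14   0.989 -0.049] q [-1.09  0.67  0.53  1.38  0.18  1.56 -0.59]
[478.03098216 258.71310242 352.09874107] [497.50267571 210.79400528 334.71004432]
[0, -0.73, 0.48, 1.04, 0.012, -0.016, 0.035]
[0, -0.7, 0.53, 1.05, 0.012, -0.016, 0.035]
[0, -0.66, 0.55, 1.06, 0.012, -0.016, 0.035]
[0, -0.62, 0.6, 1.06, 0.012, -0.016, 0.035]
```

Request:
{"method": "play_rows", "body": {"rows": [[0,-0.73,0.48,1.04,0.012,-0.016,0.035],[0,-0.7,0.53,1.05,0.012,-0.016,0.035],[0,-0.66,0.55,1.06,0.012,-0.016,0.035],[0,-0.62,0.6,1.06,0.012,-0.016,0.035],[0,0,0,0,0,0,0]]}}

```text
t: 2.65
ee_pos: [497.3, 212.3, 334.9]
orientation: [[0.09, 0.993, -0.076], [0.762, -0.118, -0.637], [-0.642, -0.0, -0.767]]
wrist_force: [-0.2, 0.2, 0.1]
width: 0.994
```

```bash
python3 - <<'E'
from h import *
import cv2
rep(); A=tcp(catch(0)); p=state()["ee_pos"];print(p,A,Hinv(p))
plan([p+(A-p)*k/5 for k in range(1,6)],0,toolR())
print(proj("wrist",H(catch(0,-202))),proj("wrist",H(catch(0,-125))))
cv2.imwrite("pics/c_w.png",grab_frame("wrist"))
E
```

```text
t 2.65 grasp in hopper [-250.2  -83.4  349.5] w 0.994 F(hopper) [-0.2 -0.2  0.1] toolz(h) [ 0.642  0.002 -0.767] tooly(h) [-0.003  1.    -0.   ] q [-1.04  0.72  0.58  1.4   0.18  1.54 -0.66]
[497.32882783 212.34454168 334.92832947] [488.95373862 140.60608467 250.44515558] [-238.01181442  -83.36004341  334.92832947]
[0, -0.02, 0.0, 2.22, 0.0, -0.0, 0.001]
[0, -0.03, 0.01, 2.23, 0.0, -0.0, 0.001]
[0, -0.02, -0.0, 2.22, 0.0, -0.0, 0.001]
[0, -0.02, 0.0, 2.22, 0.0, -0.0, 0.001]
[0, -0.03, 0.01, 2.22, 0.0, -0.0, 0.001]
[319.55027502 185.94974989] [319.47288672 230.76271691]
```

View pics/c_w.png

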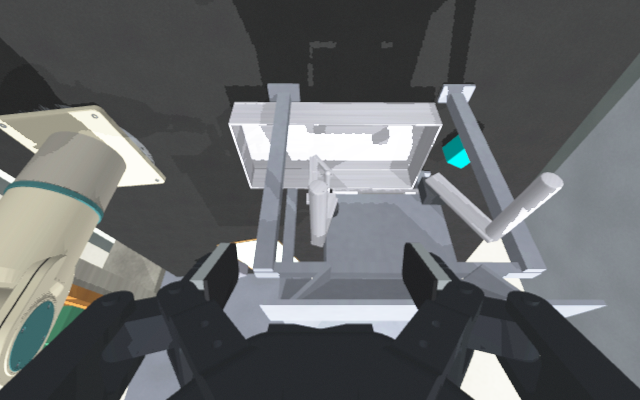

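The wrist view shows the catch bar at (319,186)–(319,245), centred between the fingers as predicted, and the crank bar at (550,185). Advancing along the tool axis.

Request:
{"method": "play_rows", "body": {"rows": [[0,-0.02,0,2.22,0,0,0],[0,-0.03,0,2.22,0,0,0],[0,-0.02,0,2.22,0,0,0],[0,-0.02,0,2.22,0,0,0],[0,-0.03,0.01,2.22,0,0,0]]}}

```text
t: 3.32
ee_pos: [488.9, 142.6, 250.5]
orientation: [[0.087, 0.994, -0.073], [0.764, -0.114, -0.635], [-0.639, -0.0, -0.769]]
wrist_force: [-0.6, 0.2, 0.7]
width: 1.0
```

Request:
{"method": "play_rows", "body": {"rows": [[180,0,0,0,0,0,0],[210,0,0,0,0,0,0],[210,0,0,0,0,0,0],[210,0,0,0,0,0,0],[210,0,0,0,0,0,0]], "grip_force": 20}}

```text
t: 3.95
ee_pos: [488.4, 142.9, 251.2]
orientation: [[0.088, 0.993, -0.074], [0.763, -0.115, -0.635], [-0.64, -0.001, -0.769]]
wrist_force: [-2.8, 2.6, 4.4]
width: 0.184
```

```bash
python3 - <<'E'
from h import *
rep()
E
```

```text
t 3.95 grasp in hopper [-180.2  -83.9  265.8] w 0.184 F(hopper) [-2.3 -3.1  4.4] toolz(h) [ 0.64   0.003 -0.769] tooly(h) [-0.006  1.    -0.001] q [-0.99  0.74  0.57  1.65  0.2   1.26 -0.68]
```

Gripped: 0.184 × 85 ≈ 15.6 mm, matching the 16 mm bar. Pushing it +y.

Request:
{"method": "play_rows", "body": {"rows": [[210,-0.08,0.7,-0.1,0,0,0],[210,0,0.7,0,0,0,0],[210,0,0.7,0,0,0,0],[210,0,0.75,0,0,0,0],[210,0,0,0,0,0,0]]}}

```text
t: 4.58
ee_pos: [515.4, 139.3, 252.1]
orientation: [[0.087, 0.993, -0.078], [0.763, -0.117, -0.636], [-0.641, -0.004, -0.768]]
wrist_force: [-6.1, 3.6, 4.6]
width: 0.182
```

```bash
python3 - <<'E'
from h import *
import cv2
rep(); cv2.imwrite("pics/d_w.png",grab_frame("wrist"))
E
```

```text
t 4.58 grasp in hopper [-179.9  -56.6  266.7] w 0.182 F(hopper) [-2.9 -6.5  4.6] toolz(h) [ 0.641 -0.001 -0.768] tooly(h) [-0.004  1.    -0.004] q [-0.95  0.76  0.57  1.58  0.2   1.29 -0.65]
```

View pics/d_w.png

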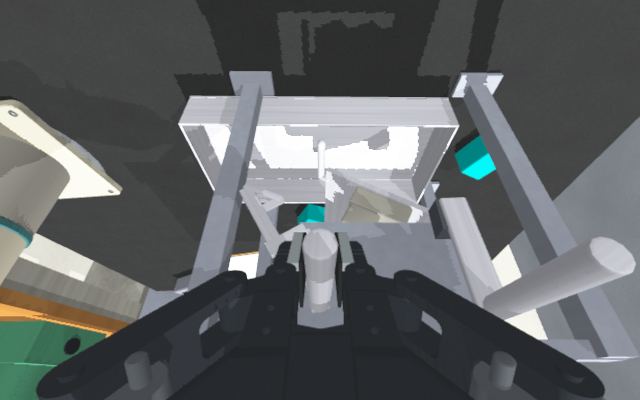

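The door seems to be dropping (a concrete piece shows at (375,205)). I'll wait and check.

Request:
{"method": "play_rows", "body": {"rows": [[210,0,0,0,0,0,0],[210,0,0,0,0,0,0],[210,0,0,0,0,0,0]]}}

```text
t: 5.0
ee_pos: [515.3, 139.4, 252.2]
orientation: [[0.087, 0.993, -0.078], [0.763, -0.117, -0.636], [-0.641, -0.004, -0.768]]
wrist_force: [-5.3, 3.2, 4.6]
width: 0.184
```

```bash
python3 - <<'E'
from h import *
import cv2
rep(); cv2.imwrite("pics/e_w.png",grab_frame("wrist"))
for th in (0,.3,.5,.6): print(th,proj("wrist",H(crank(th,-202))).round(0))
E
```

```text
t 5.0 grasp in hopper [-179.9  -56.7  266.7] w 0.184 F(hopper) [-2.6 -5.6  4.6] toolz(h) [ 0.641 -0.    -0.768] tooly(h) [-0.004  1.    -0.004] q [-0.95  0.76  0.57  1.58  0.2   1.29 -0.65]
0 [697. 226.]
0.3 [658. 247.]
0.5 [620. 253.]
0.6 [598. 253.]
```

View pics/e_w.png

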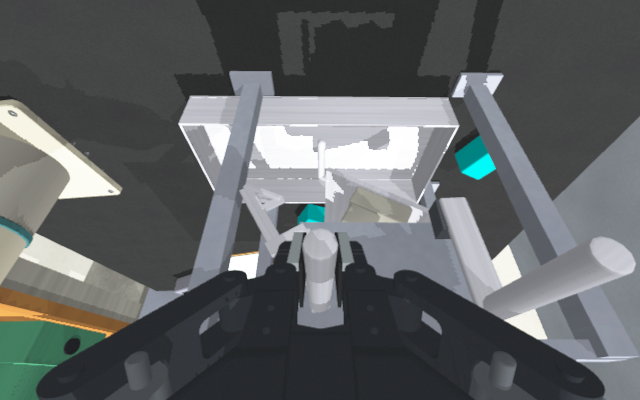

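Crank tip at (612,253) corresponds to a door angle of about 0.53, so step 1 is met. Next: return the catch, let go and withdraw.

Request:
{"method": "play_rows", "body": {"rows": [[210,0,-1.3,0,0,0,0],[210,0,-1.2,0,0,0,0],[80,0,0,0,0,0,0],[0,0,0,0,0,0,0],[0,0,0,-1.5,0,0,0]]}}

```text
t: 5.68
ee_pos: [493.4, 150.1, 263.5]
orientation: [[0.089, 0.993, -0.076], [0.762, -0.117, -0.637], [-0.642, -0.001, -0.767]]
wrist_force: [0.2, 0.5, 0.4]
width: 0.817
```

Request:
{"method": "play_rows", "body": {"rows": [[0,0,0,-2.5,0,0,0],[0,0,0,-2.5,0,0,0],[0,0,0,-2.5,0,0,0],[0,0,0,0,0,0,0]]}}

```text
t: 6.18
ee_pos: [500.2, 199.8, 321.8]
orientation: [[0.089, 0.994, -0.071], [0.764, -0.114, -0.635], [-0.639, 0.002, -0.769]]
wrist_force: [0.1, -0.4, -0.4]
width: 0.999
```

```bash
python3 - <<'E'
from h import *
rep(); c=crank(.53,-180);A=tcp(c,back=95); p=state()["ee_pos"];print(A-p)
plan([p+(A-p)*k/4 for k in range(1,5)],0,toolR())
E
```

```text
t 6.17 grasp in hopper [-238.1  -79.1  336.4] w 0.999 F(hopper) [ 0.4  0.2 -0.4] toolz(h) [ 0.639  0.006 -0.769] tooly(h) [-0.007  1.     0.002] q [-1.03  0.72  0.58  1.44  0.19  1.49 -0.66]
[145.0923563  -14.72058286   6.40985136]
[0, -0.06, 3.65, -0.15, 0.002, -0.001, 0.001]
[0, -0.06, 3.64, -0.15, 0.002, -0.001, 0.001]
[0, -0.05, 3.65, -0.16, 0.002, -0.001, 0.001]
[0, -0.05, 3.64, -0.17, 0.002, -0.001, 0.001]
```

Request:
{"method": "play_rows", "body": {"rows": [[0,-0.06,3.65,-0.15,0.002,-0.001,0.001],[0,-0.06,3.65,-0.15,0.002,-0.001,0.001],[0,-0.05,3.65,-0.16,0.002,-0.001,0.001],[0,-0.05,3.65,-0.17,0.002,-0.001,0.001],[0,0,0,0,0,0,0]]}}

```text
t: 6.8
ee_pos: [645.8, 180.5, 325.6]
orientation: [[0.095, 0.992, -0.085], [0.757, -0.128, -0.64], [-0.646, -0.004, -0.763]]
wrist_force: [0.1, -0.5, 0.9]
width: 1.001
```

```bash
python3 - <<'E'
from h import *
import cv2
rep(); c=crank(.53,-180);A=tcp(c); p=state()["ee_pos"];print(A-p)
plan([p+(A-p)*k/4 for k in range(1,5)],0,toolR())
for th in (.3,.5,.6): print(th,proj("wrist",H(crank(th,-202))).round(0))
cv2.imwrite("pics/f_w.png",grab_frame("wrist"))
E
```

```text
t 6.8 grasp in hopper [-236.7   68.   340.1] w 1.001 F(hopper) [0.5 0.1 0.9] toolz(h) [ 0.646 -0.007 -0.763] tooly(h) [ 0.007  1.    -0.004] q [-0.8   0.91  0.57  1.02  0.18  1.65 -0.49]
[ -7.93599512 -56.05946844 -70.15845925]
[0, 0.05, -0.01, 2.25, -0.002, 0.001, -0.001]
[0, 0.05, -0.02, 2.26, -0.002, 0.001, -0.001]
[0, 0.05, -0.02, 2.25, -0.002, 0.001, -0.001]
[0, 0.05, -0.02, 2.25, -0.002, 0.001, -0.001]
0.3 [346. 187.]
0.5 [322. 190.]
0.6 [310. 190.]
```

View pics/f_w.png

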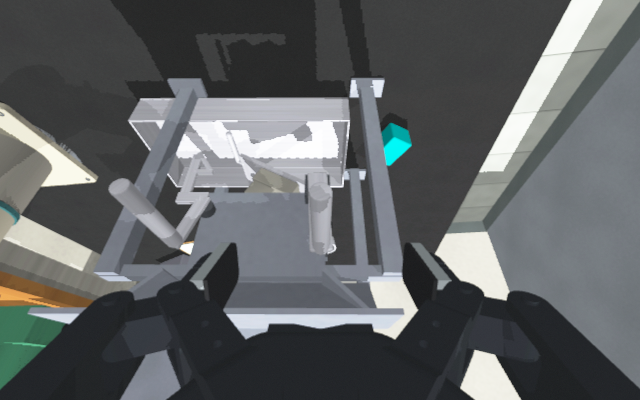

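The crank bar's end is at (318,183), centred, and the door angle is about 0.53. Advance and grip lightly.

Request:
{"method": "play_rows", "body": {"rows": [[0,0.05,-0.01,2.25,-0.002,0.001,-0.001],[0,0.05,-0.02,2.25,-0.002,0.001,-0.001],[0,0.05,-0.02,2.25,-0.002,0.001,-0.001],[100,0.05,-0.02,2.25,-0.002,0.001,-0.001],[210,0,0,0,0,0,0]], "grip_force": 20}}

```text
t: 7.48
ee_pos: [634.5, 127.4, 256.0]
orientation: [[0.087, 0.993, -0.078], [0.762, -0.117, -0.637], [-0.642, -0.004, -0.767]]
wrist_force: [0.3, 0.5, 0.2]
width: 0.607
```

Request:
{"method": "play_rows", "body": {"rows": [[210,0,0,0,0,0,0],[210,0,0,0,0,0,0],[210,0,0,0,0,0,0]]}}

```text
t: 7.85
ee_pos: [637.4, 129.4, 257.9]
orientation: [[0.089, 0.994, -0.071], [0.764, -0.114, -0.635], [-0.639, 0.002, -0.769]]
wrist_force: [0.8, 2.8, 3.8]
width: 0.205
```

```bash
python3 - <<'E'
from h import *
rep(); p=state()["ee_pos"]; g=Hinv(p-19*state()["orientation"][:,2]); a=np.arctan2(g[1]-65,g[2]-180); print("th",.55-a,"r",np.hypot(g[1]-65,g[2]-180))
th0=.55-a
plan([p+H(crank(th))-H(crank(th0)) for th in np.linspace(th0,1.05,9)[1:]],210)
E
```

```text
t 7.85 grasp in hopper [-184.8   65.6  272.5] w 0.205 F(hopper) [-2.9  0.4  3.8] toolz(h) [ 0.639  0.006 -0.769] tooly(h) [-0.007  1.     0.002] q [-0.78  0.9   0.56  1.25  0.19  1.41 -0.51]
th 0.5436316830712714 r 92.46411127191355
[210, 0.01, -0.57, 0.01, 0.0, 0.0, 0.0]
[210, 0.04, -0.57, 0.03, 0.0, 0.0, 0.0]
[210, 0.05, -0.56, 0.07, 0.0, 0.0, 0.0]
[210, 0.08, -0.56, 0.09, 0.0, 0.0, 0.0]
[210, 0.11, -0.54, 0.11, 0.0, 0.0, 0.0]
[210, 0.12, -0.54, 0.15, 0.0, 0.0, 0.0]
[210, 0.15, -0.53, 0.17, 0.0, 0.0, 0.0]
[210, 0.16, -0.5, 0.19, 0.0, 0.0, 0.0]
```

Request:
{"method": "play_rows", "body": {"rows": [[210,0.01,-0.57,0.01,0,0,0],[210,0.04,-0.57,0.03,0,0,0],[210,0.05,-0.56,0.07,0,0,0],[210,0.08,-0.56,0.09,0,0,0],[210,0,0,0,0,0,0]]}}

```text
t: 8.48
ee_pos: [617.1, 131.8, 256.0]
orientation: [[0.09, 0.994, -0.066], [0.764, -0.111, -0.636], [-0.639, 0.007, -0.769]]
wrist_force: [7.6, 2.5, 4.9]
width: 0.201
```

Request:
{"method": "play_rows", "body": {"rows": [[210,0.11,-0.54,0.11,0,0,0],[210,0.12,-0.54,0.15,0,0,0],[210,0.15,-0.53,0.17,0,0,0],[210,0.16,-0.5,0.19,0,0,0],[210,0,0,0,0,0,0]]}}

```text
t: 9.1
ee_pos: [598.2, 134.0, 249.0]
orientation: [[0.092, 0.994, -0.062], [0.764, -0.11, -0.636], [-0.639, 0.011, -0.769]]
wrist_force: [9.8, 2.8, 7.6]
width: 0.202
```

```bash
python3 - <<'E'
from h import *
import cv2
rep(); s=state();g=Hinv(s["ee_pos"]-19*s["orientation"][:,2]); print("th",.55-np.arctan2(g[1]-65,g[2]-180))
w=grab_frame("wrist");sd=grab_frame("side");tp=grab_frame("top")
cv2.imwrite("pics/g_w.png",w)
f=lambda a:cv2.resize(a,(390,390),interpolation=cv2.INTER_CUBIC)
cv2.imwrite("pics/g_st.png",np.hstack([f(sd[110:290,235:415]),f(tp[120:300,230:410])]))
E
```

```text
t 9.1 grasp in hopper [-184.6   26.   263.6] w 0.202 F(hopper) [-3.9  9.4  7.6] toolz(h) [ 0.639  0.016 -0.769] tooly(h) [-0.011  1.     0.011] q [-0.84  0.85  0.57  1.38  0.19  1.34 -0.57]
th 0.9865169346856006
```

View pics/g_w.png

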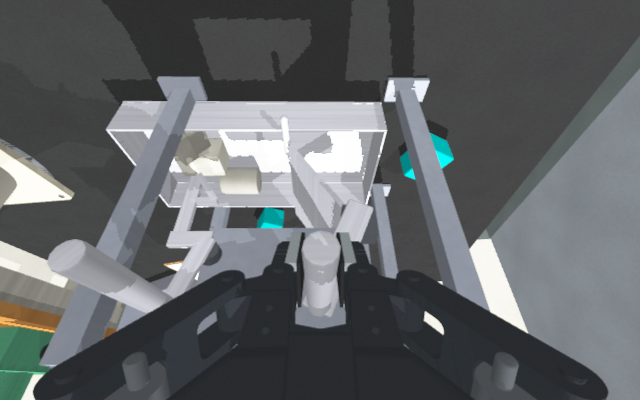

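View pics/g_st.png

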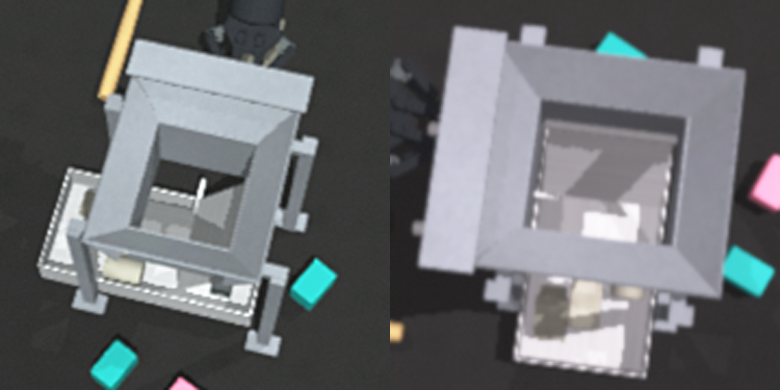

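The door is at about 0.99, the hopper is empty, and all three pieces lie in the tray's -y half (right panel (555,310), (585,300), (628,290)). I'll open slightly more, hold, then measure.

Request:
{"method": "play_rows", "body": {"rows": [[210,0.15,-0.5,0.17,0,0,0],[210,0,0,0,0,0,0],[210,0,0,0,0,0,0],[210,0,0,0,0,0,0],[210,0,0,0,0,0,0]]}}

```text
t: 9.88
ee_pos: [593.9, 134.6, 247.3]
orientation: [[0.092, 0.994, -0.061], [0.764, -0.11, -0.636], [-0.639, 0.012, -0.769]]
wrist_force: [10.4, 2.1, 9.7]
width: 0.206
```

```bash
python3 - <<'E'
from h import *
import cv2
rep(); s=state();g=Hinv(s["ee_pos"]-19*s["orientation"][:,2]); th=.55-np.arctan2(g[1]-65,g[2]-180);print("th",th)
w=grab_frame("wrist");tp=grab_frame("top");sd=grab_frame("side")
cv2.imwrite("pics/i_w.png",cv2.resize(w[80:230,90:400],None,fx=2.5,fy=2.5,interpolation=cv2.INTER_CUBIC))
f=lambda a:cv2.resize(a,(390,390),interpolation=cv2.INTER_CUBIC)
cv2.imwrite("pics/i_st.png",np.hstack([f(sd[180:270,245:335]),f(tp[215:305,275:365])]))
for p in [(-80,-165,20),(80,-165,20),(0,-100,20),(-80,-165,55),(80,-165,55)]: print(p,(( proj("top",H(p))-[275,215])*390/90+[390,0]).round(0),((proj("side",H(p))-[245,180])*390/90).round(0))
E
```

```text
t 9.88 grasp in hopper [-184.6   21.6  261.9] w 0.206 F(hopper) [-3.4 10.1  9.7] toolz(h) [ 0.639  0.017 -0.769] tooly(h) [-0.011  1.     0.012] q [-0.85  0.85  0.57  1.4   0.19  1.33 -0.57]
th 1.0372832899341156
(-80, -165, 20) [471. 213.] [169.  70.]
(80, -165, 20) [707. 244.] [115. 250.]
(0, -100, 20) [601. 132.] [220. 177.]
(-80, -165, 55) [467. 214.] [166.  53.]
(80, -165, 55) [710. 245.] [111. 235.]
```

View pics/i_w.png

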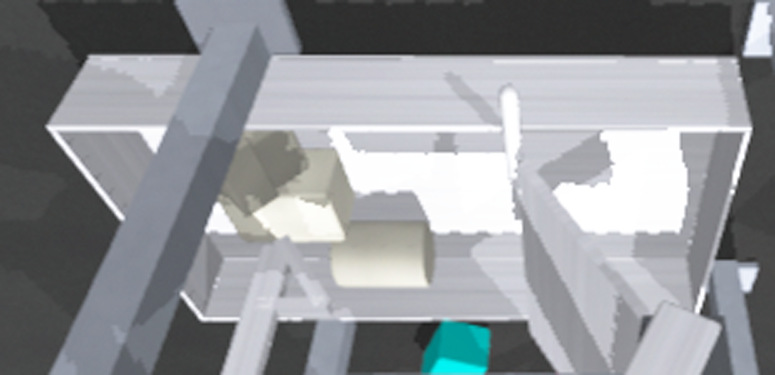

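View pics/i_st.png

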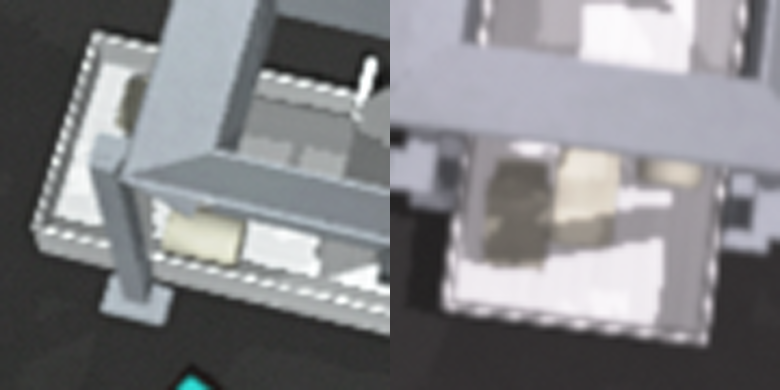

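All three lie flat inside the tray walls and the door has been held at about 1.04. Cranking shut along the arc.

```bash
python3 - <<'E'
from h import *
s=state();p=s["ee_pos"];g=Hinv(p-19*s["orientation"][:,2]); th0=.55-np.arctan2(g[1]-65,g[2]-180)
plan([p+H(crank(th))-H(crank(th0)) for th in np.linspace(th0,-.05,15)[1:]],210,toolR())
E
```

```text
[210, -0.19, 0.63, -0.22, 0.001, -0.0, 0.0]
[210, -0.17, 0.66, -0.19, 0.001, -0.0, 0.0]
[210, -0.13, 0.67, -0.14, 0.001, -0.0, 0.0]
[210, -0.09, 0.68, -0.11, 0.001, -0.0, 0.0]
[210, -0.06, 0.7, -0.06, 0.001, -0.0, 0.0]
[210, -0.03, 0.69, -0.03, 0.001, -0.0, 0.0]
[210, 0.01, 0.7, 0.02, 0.001, -0.0, 0.0]
[210, 0.04, 0.7, 0.06, 0.001, -0.0, 0.0]
[210, 0.07, 0.69, 0.09, 0.001, -0.0, 0.0]
[210, 0.11, 0.67, 0.14, 0.001, -0.0, 0.0]
[210, 0.15, 0.66, 0.18, 0.001, -0.0, 0.0]
[210, 0.17, 0.64, 0.22, 0.001, -0.0, 0.0]
[210, 0.21, 0.62, 0.25, 0.001, -0.0, 0.0]
[210, 0.24, 0.59, 0.29, 0.001, -0.0, 0.0]
```

Request:
{"method": "play_rows", "body": {"rows": [[210,-0.19,0.63,-0.22,0,0,0],[210,-0.17,0.66,-0.19,0,0,0],[210,-0.13,0.67,-0.14,0,0,0],[210,-0.09,0.68,-0.11,0,0,0],[210,-0.06,0.7,-0.06,0,0,0]]}}

```text
t: 10.65
ee_pos: [622.5, 131.2, 254.0]
orientation: [[0.088, 0.994, -0.071], [0.764, -0.114, -0.635], [-0.639, 0.002, -0.769]]
wrist_force: [2.2, 5.4, 4.5]
width: 0.198
```

Request:
{"method": "play_rows", "body": {"rows": [[210,-0.03,0.69,-0.03,0,0,0],[210,0.01,0.7,0.02,0,0,0],[210,0.04,0.7,0.06,0,0,0],[210,0.07,0.69,0.09,0,0,0],[210,0,0,0,0,0,0]]}}

```text
t: 11.28
ee_pos: [648.8, 127.9, 251.2]
orientation: [[0.087, 0.993, -0.075], [0.764, -0.115, -0.635], [-0.639, -0.002, -0.769]]
wrist_force: [0.7, 5.3, 2.5]
width: 0.202
```

```bash
python3 - <<'E'
from h import *
rep();s=state();p=s["ee_pos"];g=Hinv(p-19*s["orientation"][:,2]); th0=.55-np.arctan2(g[1]-65,g[2]-180);print(th0,np.hypot(g[1]-65,g[2]-180))
plan([p+H(crank(th))-H(crank(th0)) for th in np.linspace(th0,-.06,6)[1:]],210)
E
```

```text
t 11.28 grasp in hopper [-184.6   77.2  265.8] w 0.202 F(hopper) [-5.4  0.1  2.5] toolz(h) [ 0.639  0.003 -0.769] tooly(h) [-0.006  1.    -0.002] q [-0.76  0.92  0.56  1.22  0.18  1.42 -0.5 ]
0.40893570994133654 86.6481746770565
[210, 0.1, 0.83, 0.12, 0.0, 0.0, 0.0]
[210, 0.14, 0.81, 0.19, 0.0, 0.0, 0.0]
[210, 0.19, 0.79, 0.24, 0.0, 0.0, 0.0]
[210, 0.24, 0.75, 0.29, 0.0, 0.0, 0.0]
[210, 0.29, 0.71, 0.35, 0.0, 0.0, 0.0]
```

```bash
python3 - <<'E'
from h import *
s=state();p=s["ee_pos"];R=s["orientation"]
plan([H(crank(th,-184.6))+19*R[:,2] for th in np.linspace(.41,0,6)[1:]],210)
E
```

```text
[210, -0.14, 0.76, -0.15, 0.0, 0.0, 0.0]
[210, 0.12, 0.72, 0.15, 0.0, 0.0, 0.0]
[210, 0.16, 0.69, 0.19, 0.0, 0.0, 0.0]
[210, 0.19, 0.67, 0.24, 0.0, 0.0, 0.0]
[210, 0.23, 0.65, 0.28, 0.0, 0.0, 0.0]
```

Request:
{"method": "play_rows", "body": {"rows": [[210,-0.14,0.76,-0.15,0,0,0],[210,0.12,0.72,0.15,0,0,0],[210,0.16,0.69,0.19,0,0,0],[210,0.19,0.67,0.24,0,0,0],[210,0.23,0.65,0.28,0,0,0]]}}

```text
t: 11.9
ee_pos: [676.0, 124.4, 244.5]
orientation: [[0.085, 0.992, -0.092], [0.762, -0.124, -0.636], [-0.643, -0.016, -0.766]]
wrist_force: [-29.0, 14.3, 24.8]
width: 0.205
```

Request:
{"method": "play_rows", "body": {"rows": [[210,0.13,0.35,0.16,0,0,0],[210,0.1,0.25,0.12,0,0,0],[210,0,0,0,0,0,0]]}}

```text
t: 12.28
ee_pos: [686.0, 123.2, 239.5]
orientation: [[0.086, 0.993, -0.082], [0.763, -0.119, -0.636], [-0.641, -0.008, -0.768]]
wrist_force: [-10.9, 8.1, 8.0]
width: 0.206
```

```bash
python3 - <<'E'
from h import *
import cv2
rep();s=state();p=s["ee_pos"];g=Hinv(p-19*s["orientation"][:,2]); th0=.55-np.arctan2(g[1]-65,g[2]-180);print(th0,np.hypot(g[1]-65,g[2]-180))
for th in(0,.15,.3): print(th,proj("wrist",H(catch(th,-202))).round(0))
cv2.imwrite("pics/j_w.png",grab_frame("wrist"))
E
```

```text
t 12.28 grasp in hopper [-184.5  114.8  254.1] w 0.206 F(hopper) [ -6.7 -11.8   8. ] toolz(h) [ 0.641 -0.005 -0.768] tooly(h) [-0.002  1.    -0.008] q [-0.71  0.98  0.55  1.09  0.17  1.46 -0.47]
-0.042064698009936174 89.26512885925585
0 [-154.  270.]
0.15 [-140.  274.]
0.3 [-122.  276.]
```

View pics/j_w.png

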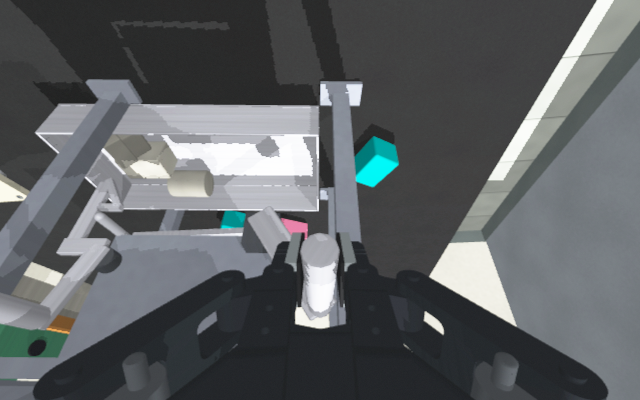

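The force peaked at about 30 N and fell to about 12 N, which suggests the catch rode over and snapped in. I'll press a little more and check the catch tip from above.

Request:
{"method": "play_rows", "body": {"rows": [[210,0.08,0.2,0.1,0,0,0],[210,0.04,0.1,0.05,0,0,0],[210,0,0,0,0,0,0]]}}

```text
t: 12.7
ee_pos: [686.2, 123.1, 239.3]
orientation: [[0.086, 0.992, -0.088], [0.762, -0.122, -0.636], [-0.642, -0.012, -0.766]]
wrist_force: [-20.3, 11.0, 16.7]
width: 0.2
```

```bash
python3 - <<'E'
from h import *
import cv2
rep();s=state();p=s["ee_pos"];g=Hinv(p-19*s["orientation"][:,2]); th0=.55-np.arctan2(g[1]-65,g[2]-180);print(th0)
for th in(0,.15,.3): print(th,((proj("top",H(catch(th,-202)))-[215,195])*10).round(0))
a=cv2.imread("pics/a_top.png");b=grab_frame("top")
cv2.imwrite("pics/k_t.png",np.hstack([cv2.resize(x[195:255,215:255],None,fx=10,fy=10,interpolation=cv2.INTER_CUBIC) for x in(a,b)]))
E
```

```text
t 12.7 grasp in hopper [-184.5  115.1  253.9] w 0.2 F(hopper) [ -8.5 -21.4  16.7] toolz(h) [ 0.642 -0.01  -0.766] tooly(h) [ 0.001  1.    -0.012] q [-0.7   0.99  0.55  1.09  0.17  1.47 -0.47]
-0.045917411618038084
0 [262. 298.]
0.15 [266. 266.]
0.3 [270. 234.]
```

View pics/k_t.png

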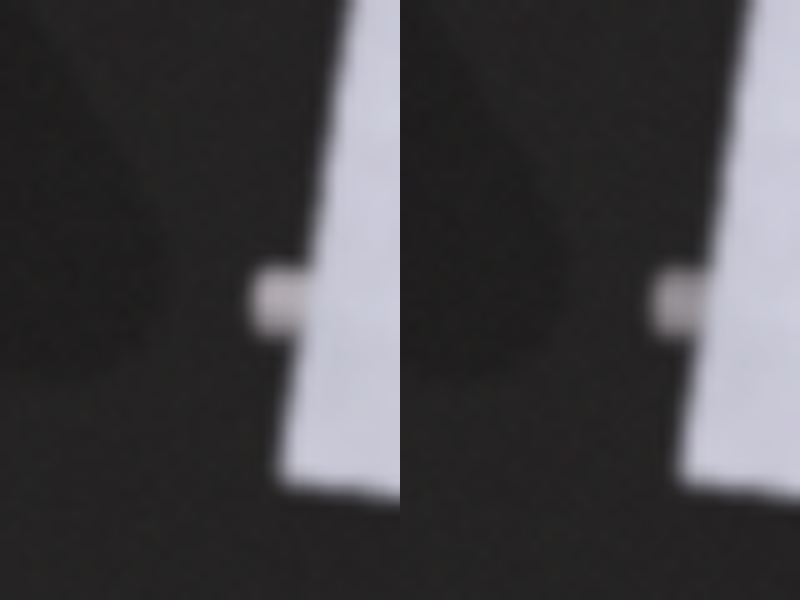

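The door is against its hard stop, and the catch tip at (275,300) is in the same place in the before (left) and after (right) crops, so the catch is home. Easing off, opening and withdrawing.

Request:
{"method": "play_rows", "body": {"rows": [[210,-0.1,-0.3,-0.12,0,0,0],[210,-0.1,-0.2,-0.1,0,0,0],[100,0,0,0,0,0,0],[0,0,0,0,0,0,0],[0,0,0,-1.0,0,0,0]]}}

```text
t: 13.38
ee_pos: [688.4, 126.5, 247.8]
orientation: [[0.089, 0.993, -0.076], [0.761, -0.117, -0.638], [-0.642, -0.001, -0.767]]
wrist_force: [0.4, -0.7, 0.8]
width: 0.831
```

Request:
{"method": "play_rows", "body": {"rows": [[0,0,0,-2.5,0,0,0],[0,0,0,-2.5,0,0,0],[0,0,0,-2.5,0,0,0],[0,0,0,-2.5,0,0,0],[0,0,0,0,0,0,0]]}}

```text
t: 14.0
ee_pos: [696.8, 193.1, 326.1]
orientation: [[0.089, 0.994, -0.07], [0.764, -0.113, -0.635], [-0.639, 0.003, -0.769]]
wrist_force: [0.0, -0.6, -1.7]
width: 0.999
```

```bash
python3 - <<'E'
from h import *
import cv2
rep()
for th in(0,.05,.3): print(th,proj("wrist",H(crank(th,-202))).round(0), proj("top",H(crank(th,-202))).round(1))
for th in(0,.08,.15): print(th,proj("wrist",H(catch(th,-202))).round(0))
cv2.imwrite("pics/l_w.png",grab_frame("wrist"))
a=cv2.imread("pics/a_top.png");b=grab_frame("top")
cv2.imwrite("pics/l_t.png",np.hstack([cv2.resize(x[120:300,230:410],(390,390),interpolation=cv2.INTER_CUBIC) for x in(a,b)]))
E
```

```text
t 14.0 grasp in hopper [-255.2  116.8  340.7] w 0.999 F(hopper) [ 0.5  0.1 -1.7] toolz(h) [ 0.639  0.008 -0.769] tooly(h) [-0.008  1.     0.003] q [-0.73  1.    0.55  0.8   0.16  1.74 -0.44]
0 [313. 191.] [253.6 146.8]
0.05 [308. 193.] [253.3 148.1]
0.3 [281. 201.] [251.5 155.5]
0 [ 68. 199.]
0.08 [ 73. 200.]
0.15 [ 77. 200.]
```

View pics/l_w.png

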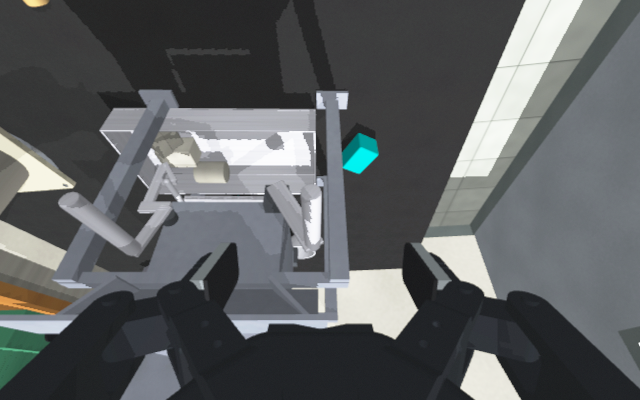

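View pics/l_t.png

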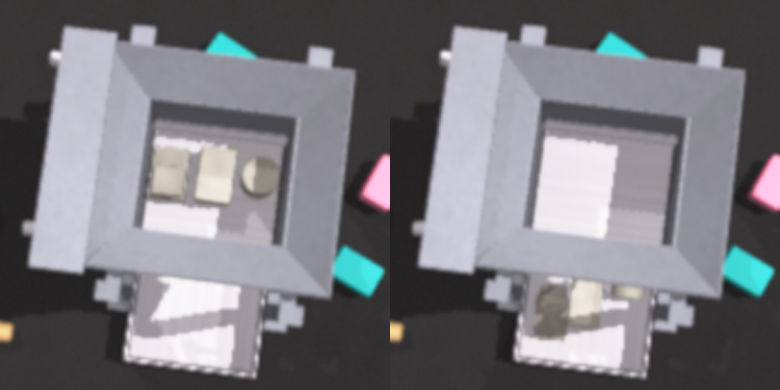

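After release, the crank tip at (313,190) and catch tip at about (68,200) match the shut and home predictions. The hopper is empty, the three pieces are in the tray, and the gripper is clear.

```bash
python3 -c "
from bench import *
print(job_done())"
```

```text
the job is handed in; nothing more can be done
None
```

I emptied the hopper into the tray, shut and latched the door, and handed the job in after about 14 s. No verdict was reported.

- **Release:** I gripped the catch bar and pushed it 27 mm to +y. The door dropped to about 0.53 rad.
- **Opening:** I gripped the crank at 20 N, swung the door to about 1.04 rad and held it there. The top and wrist pictures then showed all three pieces inside the tray walls.
- **Shutting:** I cranked back until the door reached its hard stop, at about -0.05 rad by the gripper's position. The force peaked at about 34 N as the tongue passed the catch, well above the 5 to 15 N you gave, then dropped.
- **Last checks after letting go:**
  - The crank and catch tips matched their shut and home positions to within a pixel or two.
  - The hopper was empty and all three pieces lay in the tray.
  - The gripper was about 95 mm clear of the crank, with close to zero wrist force.
- **Not measured:** I did not measure the core, hammer and tin bowl again at the end; the gripper did not go near them. I judged the pieces' heights and stillness from the pictures only. No check failed or disagreed.

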